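# Load the spring nutcracker and hold it cocked

## Task

With the metal scoop, and without touching the nuts with the gripper, scoop up at least two of the walnuts from the wooden tray and tip them into the square chamber of the spring nutcracker, spilling none, then stand the empty scoop upright on the ledge again. Next pull the nutcracker's rod out by its upright wooden knob, against the spring, until the raised ring on the rod has just come out of the barrel's mouth, and hold it there: finish while still gripping the knob, keeping the nutcracker cocked. Leave the other things on the ledge alone.

Things in the scene. Friction and masses are not known exactly. Their poses are not given: they have to be found in the camera images.
- nut_tray: Fixed open wooden tray, 262 x 102 mm. Origin: centre of its underside; x along it (far end +x), z up. Inside 250 x 90 mm, floor at z = 12 mm, walls to z = 52 mm, but to z = 90 mm round the far end (x over 60 mm). At the far end a 60 degree slope rises from the floor at x = 100 mm to z = 55 mm at x = 125 mm. Nuts start at x = -30 to 70 mm; the floor at x = -125 to -30 mm is bare, room for the scoop.
- scoop: Loose steel scoop standing on the ledge, 120 g. Origin: centre of the underside of its flat floor; +x towards its open front lip, y across, z up. Floor 72 (x) x 78 (y) mm, 2 mm thick, front lip at x = +36 mm; 42 mm high side walls 3 mm thick, flaring from 57 mm apart at the back to 71 mm at x = +24 mm, 46 mm high back wall at x = -36 mm. Upright wooden handle: 24 mm (x) x 18 mm (y), from z = 42 to z = 106 mm, centred at x = -28 mm, y = 0.
- cracker: Fixed spring nutcracker of bare metal. Origin: underside, below the centre of its square open-topped chamber; z up, the barrel and rod run from the chamber towards its own -y. Chamber inside 90 x 90 mm, floor at z = 20 mm, rim at z = 80 mm. The barrel (36 mm diameter, then a 24 mm neck) lies at z = 50 mm and ends in its mouth at y = -150 mm. Base plate 120 (x) x 240 (y) mm from y = -175 to +65 mm, 10 mm thick.
- chamber (a point): Middle of the chamber, 20 mm above its floor (40 mm above the ledge), axes as the cracker's. Any nut lying on the chamber's floor has its centre within 50 mm of this point.
- barrel_mouth (a point): Centre of the barrel's mouth, where the rod comes out, 50 mm above the ledge; axes as the cracker's, the rod pulls out along -y.
- striker (a joint): How far the rod is pulled out, in m: 0 fully in (start), hard stop at 0.075. The rod is 14 mm in diameter; the raised ring mark on it (19 mm diameter, 4 mm wide, inside the barrel at the start) begins to show at 0.046 and is just fully out of the mouth at 0.050. An inner spring pulls it back: about 5 N at 0, 13 N at 0.050 (160 N/m); it goes back in when let go.
- pull_knob (a point): Upright wooden knob on the rod's outer end, 24 mm diameter, moving with the rod. This point lies on the rod's axis (50 mm above the ledge), 32 mm outside the mouth at the start; z up. The knob reaches 68 mm above this point (118 mm above the ledge), the best grip is 45 mm above this point, where fingers stay clear above the barrel. Its axes are the cracker's.
- walnut0: Whole walnut, about 28 mm in diameter, 12 g, rolls a little; origin at its centre.
- walnut1: Whole walnut, about 28 mm in diameter, 12 g, rolls a little; origin at its centre.
- walnut2: Whole walnut, about 28 mm in diameter, 12 g, rolls a little; origin at its centre.
- walnut3: Whole walnut, about 28 mm in diameter, 12 g, rolls a little; origin at its centre.
- dabba: Bystander: round blue enamel tin, 110 mm diameter, 120 mm high, at the back; origin under its centre.
- pepper_mill: Bystander: glass pepper mill, 54 mm diameter, 152 mm high, at the back; origin under its centre.
- spatula: Bystander: flat wooden spatula, 260 mm long, lying on the left; x along it.
- katori: Bystander: small steel bowl, 84 mm diameter, 35 mm high, in front of the cracker; origin under its centre.
- tumbler: Bystander: steel tumbler, 68 mm diameter, 90 mm high, at the back; origin under its centre.

How it is judged (in metres and radians):
On the way, in this order (a step that is already met when the one before it is completed fails the run):
1. at least two walnuts lie in the cracker's chamber ((distance between each of walnut0, walnut1 and chamber below 0.05 m or distance between each of walnut0, walnut2 and chamber below 0.05 m or distance between each of walnut0, walnut3 and chamber below 0.05 m or distance between each of walnut1, walnut2 and chamber below 0.05 m or distance between each of walnut1, walnut3 and chamber below 0.05 m or distance between each of walnut2, walnut3 and chamber below 0.05 m)), for 0.3 s.
2. the scoop stands upright on the ledge, let go (height (world z) of scoop below 0.008 m and angle between scoop's own z axis and vertical below 0.12 rad and linear speed of scoop below 0.03 m/s and contact force between the fingers and scoop below 0.1 N and contact force between scoop and nut_tray below 0.1 N and contact force between scoop and cracker below 0.1 N), for 0.2 s.
At the end, for the whole second after the job is handed in: At least two walnuts in the chamber (centres within 50 mm of the point in its middle), none on the ledge or in the scoop; scoop upright on the ledge, let go, off tray and cracker; rod at rest 47.5 to 60 mm out, fingers pressing the knob with over 3 N (all of step 2 and (distance between each of walnut0, walnut1 and chamber below 0.05 m or distance between each of walnut0, walnut2 and chamber below 0.05 m or distance between each of walnut0, walnut3 and chamber below 0.05 m or distance between each of walnut1, walnut2 and chamber below 0.05 m or distance between each of walnut1, walnut3 and chamber below 0.05 m or distance between each of walnut2, walnut3 and chamber below 0.05 m) and height (world z) of each of walnut0, walnut1, walnut2, walnut3 above 0.02 m and value of joint striker between 0.0475 and 0.06 m and velocity of joint striker between -0.01 and 0.01 m/s and contact force between the fingers and striker above 3 N); the arm keeps its last pose, push and grip.
It fails at once if the gripper touches a walnut (contact force between any of the fingers, the arm and walnut0 above 0.5 N or contact force between any of the fingers, the arm and walnut1 above 0.5 N or contact force between any of the fingers, the arm and walnut2 above 0.5 N or contact force between any of the fingers, the arm and walnut3 above 0.5 N).
It fails at once if a bystander is moved more than 30 mm (distance of any of dabba, pepper_mill, spatula, katori, tumbler from where it was at the start of the episode above 0.03 m).
It also fails if it takes over 72 s, if anything falls off the work surface, if the arm or the gripper's body presses on something with over 40 N, if the wrist force passes 120 N, or if a joint passes its speed limit or range.

## Robot

A 6-joint arm with a two-finger parallel gripper is mounted at the origin on the work surface. World frame = base frame: x ahead of the robot, y to its left, z up, the work surface at z = 0. Lengths are in mm, angles in rad, forces in N, time in s.
With the tool pointing down it reaches from about 300 to 825 mm from the base axis. Payload 5.4 kg.
Tool frame: the origin (TCP) lies between the finger pads; the fingertips stand 11 mm ahead of it and the grasp point (between the pads) lies 8 mm behind it; z points along the fingers, y is the direction in which the jaws open and shut (so a half turn about z gives the same grasp; the last joint's range is limited). The gripper opens to 92 mm and grips with 3 to 60 N. Pads are 20 mm wide; open, the fingers measure 128 mm over their backs; the gripper's body (75 mm by 189 mm) begins 69 mm behind the grasp point.
Start: joints at [0.928, 0.158, 1.597, -0, 1.386, -0.21], TCP at [241.17, 521.961, 225.601] pointing down, gripper open.
Joint ranges: [-2.91, 2.91], [-0.94, 2.29], [0.18, 2.7], [-1.29, 4.43], [0.17, 2.64], [-3, 3]. Speed limits (rad/s): [2.57, 2.57, 3.14, 3.14, 3.14, 3.14].

## Interface

Orientations are given as a unit quaternion [x, y, z, w].
In Python, from station import ctrl gives the robot as it stands. Calls block until the motion is done:
- ctrl.move_to(position, orientation): joint-space move of the TCP to a pose.
- ctrl.move_straight(position, velocity=150, frame=None): straight line of the TCP; frame=None keeps the orientation; velocity is the mean speed in mm/s.
- ctrl.move_joints(angles): joint-space move.
- ctrl.grip(opening, grasp_force=None): finger opening in mm; grasp_force is the grip in N (None keeps the last); returns when the fingers have stopped.
- ctrl.hold(seconds).
- ctrl.ik(position, orientation): joint angles nearest the present ones, or None.
- ctrl.get_obs(): the state.
- ctrl.get_image(name): name is "scene" or "top" or "wrist"; returns a dict with "pixels" (400x640x3 uint8, red, green, blue), "vfov" (degrees; the focal length in pixels is half the picture's height over the tangent of half this angle, whatever the lens; pixels are square), "cx", "cy" (the principal point, pixels), "extrinsics" (4x4, takes a point from world to camera coordinates); the wrist camera has in their place "hand_eye" (4x4, takes a point from camera to tool coordinates, whose origin is the TCP and whose axes are the flange's). Camera axes: x right, y down, z forward; pixel columns grow to the right and rows downward; lengths in mm; the calibration is good to about 2 mm. A picture is of the moment at which its call begins: read the wrist's pose just before it. There is no depth.
A pose or a line that the arm cannot do raises ctrl.PlanningError and nothing moves.
- ctrl.close_job(): hands the job in, once; it reports no verdict.
The state is a dict: "clock": time; "joint_pos": joint angles; "qd": joint speeds; "joint_efforts": joint torques, N m; "position": TCP position; "tool_rot": TCP orientation; "contact_force": force on the tool from outside, world axes, zero at the start; "ft_torque": the same for the moment, N m; "width": finger opening in mm.
Only numpy, scipy, OpenCV 4.12 (cv2) and the standard library are available. Lean on these libraries where they do the work, as an engineer would, in place of code of your own. Each camera call takes 0.05 s, during which the arm holds its last target. There are 200 camera calls.

## Working session

There is one attempt and no reset: what is moved stays moved. The work goes in short steps, each a Python script; the robot and the scene stay as the last script left them, time stands still between calls to the robot, and variables do not carry over. Pictures are saved under pics/ and viewed, about 8 in all and at most 12, crops included, and the job is handed in when it is done.

```bash
mkdir -p pics; ls
python3 - <<'E'
from station import ctrl
import cv2
for n in("scene","top"):
    i=ctrl.get_image(n); cv2.imwrite(f"pics/{n}0.png",i["pixels"][:,:,::-1])
    print(n,i["vfov"],i["cx"],i["cy"],i["extrinsics"])
print(ctrl.get_obs())
E
```

```text
pics
scene 44.547817066294044 314.69536617109515 194.96886500153096 [[-8.48741343e-01  5.28730887e-01 -9.04331767e-03  4.55249593e+02]
 [ 4.13372423e-01  6.52703767e-01 -6.34902380e-01 -2.48656339e+02]
 [-3.29789891e-01 -5.42606157e-01 -7.72539440e-01  1.42862363e+03]
 [ 0.00000000e+00  0.00000000e+00  0.00000000e+00  1.00000000e+00]]
top 55.20595674864754 318.31448197545495 198.95146569657345 [[-1.22981207e-02 -9.99665244e-01  2.27630438e-02  7.19031529e+01]
 [-9.80421259e-01  7.58089368e-03 -1.96765559e-01  5.78918573e+02]
 [ 1.96527126e-01 -2.47372187e-02 -9.80186288e-01  8.28273115e+02]
 [ 0.00000000e+00  0.00000000e+00  0.00000000e+00  1.00000000e+00]]
{'clock': 0.1, 'joint_pos': array([ 9.27887749e-01,  1.58978578e-01,  1.59809739e+00, -4.80434034e-06,
        1.38622404e+00, -2.10098581e-01]), 'qd': array([ 0.00235233, -0.0024047 , -0.00413209, -0.0014587 , -0.00209899,
        0.00099218]), 'joint_efforts': array([-1.11301572e-04, -3.86497414e+01, -3.22962856e+01,  7.03546708e-02,
        3.37873574e-02, -6.56256634e-05]), 'position': array([240.84965522, 521.51852524, 224.72602427]), 'tool_rot': array([ 2.14719357e-01,  9.76675416e-01, -7.78180480e-04, -3.51008750e-04]), 'contact_force': array([-0.29158584, -0.10611851, -0.27133334]), 'ft_torque': array([-0.06055482,  0.02554306, -0.0227429 ]), 'width': 91.98548426801204}
```

View pics/top0.png

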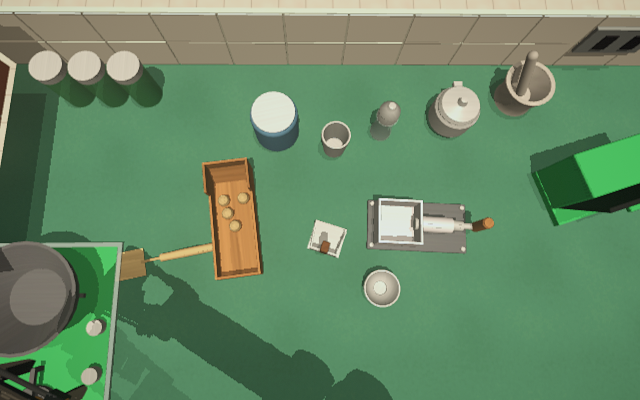

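View pics/scene0.png

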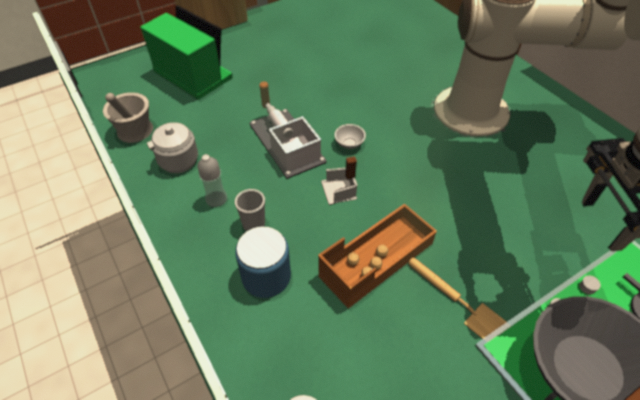

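The top view shows the tray at about (232,218) with its high end up, the four nuts at about (232,210), the scoop at about (327,238) with its handle to the rear, and the cracker at about (415,225) with its knob at (485,224). I'll zoom in to pick corners.

Run:
```python
import cv2
a=cv2.imread("pics/top0.png")
l=cv2.resize(a[150:290,195:355],None,fx=5,fy=4.2857,interpolation=cv2.INTER_CUBIC)
l=cv2.resize(a[150:270,195:355],None,fx=5,fy=5,interpolation=cv2.INTER_CUBIC)
l=cv2.resize(a[150:285,195:355],None,fx=4.4,fy=4.4,interpolation=cv2.INTER_CUBIC)
cv2.imwrite("pics/cl.png",l)
r=cv2.resize(a[180:270,350:505],None,fx=5,fy=5,interpolation=cv2.INTER_CUBIC)
cv2.imwrite("pics/cr.png",r)
```

```text
(no output)
```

View pics/cl.png

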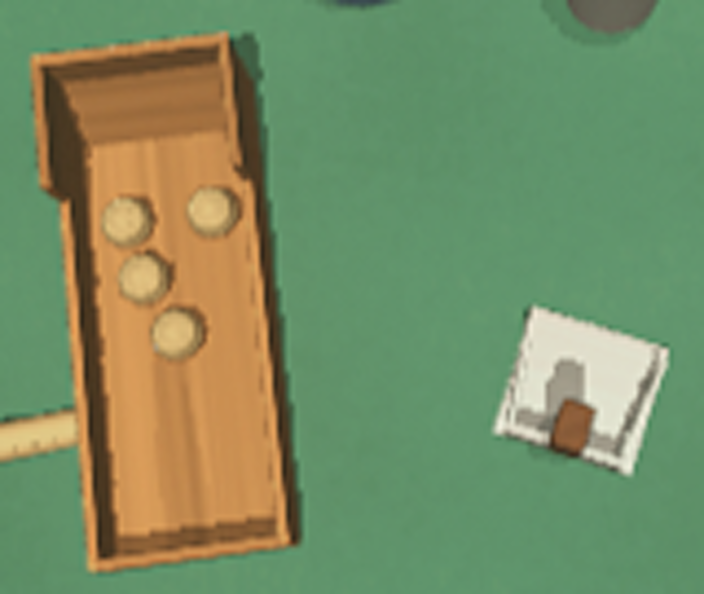

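View pics/cr.png

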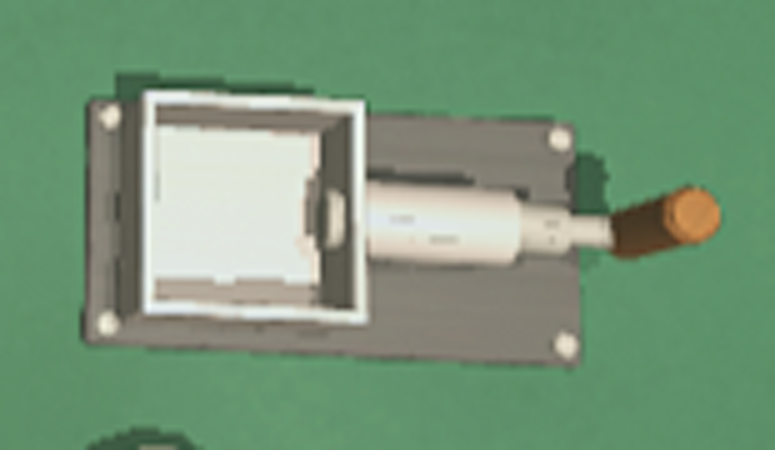

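```bash
cat > h.py <<'E'
import numpy as np
from scipy.optimize import least_squares
from scipy.spatial.transform import Rotation as R
def cam(i):
    f=200/np.tan(np.radians(i["vfov"])/2)
    return f,i["cx"],i["cy"],np.array(i["extrinsics"])
def proj(P,c):
    f,cx,cy,E=c; q=np.atleast_2d(P)@E[:3,:3].T+E[:3,3]
    return np.c_[f*q[:,0]/q[:,2]+cx,f*q[:,1]/q[:,2]+cy]
def ray(uv,z,c):
    f,cx,cy,E=c; d=E[:3,:3].T@[(uv[0]-cx)/f,(uv[1]-cy)/f,1]; o=-E[:3,:3].T@E[:3,3]
    return o+d*(z-o[2])/d[2]
def w(p,L):
    c,s=np.cos(p[2]),np.sin(p[2]); L=np.atleast_2d(L)
    return np.c_[p[0]+c*L[:,0]-s*L[:,1],p[1]+s*L[:,0]+c*L[:,1],L[:,2]]
def fit(L,uv,c,p0):
    r=least_squares(lambda p:(proj(w(p,np.array(L,float)),c)-uv).ravel(),p0,x_scale=[10,10,.05],loss='soft_l1')
    return r.x,(proj(w(r.x,np.array(L,float)),c)-uv)
E
python3 - <<'E'
from station import ctrl
from h import *
np.set_printoptions(precision=3,suppress=True)
c=cam(ctrl.get_image("top"))
l=lambda a:np.array(a,float)/4.4+[195,150]
r=lambda a:np.array(a,float)/5+[350,180]
for n,f in dict(
 tray=([[131,51,90],[131,-51,90],[-131,51,52],[-131,-51,52]],l([[32,57],[228,34],[90,571],[293,543]]),c,[450,250,0.1]),
 scoop=([[36,39,2],[36,-39,2],[-36,39,2],[-36,-39,2],[-28,0,106]],l([[530,306],[669,349],[494,433],[631,474],[574,427]]),c,[450,0,-.3]),
 cracker=([[60,65,10],[60,-175,10],[-60,-175,10],[-60,65,10],[45,45,80],[45,-45,80],[-45,-45,80],[-45,45,80],[0,-182,118]],
  r([[88,100],[575,122],[578,367],[83,343],[155,103],[352,112],[352,311],[153,302],[695,216]]),c,[450,-150,0.])).items():
    x,e=fit(*f); print(n,x,"\n",e.round(1).tolist())
for u in [(128,221),(212,211),(144,279),(177,333)]: print(ray(l(u),26,c))
for n,u,z in [("tin",(273,113),120),("katori",(382,288),20),("tumbler",(336,133),90),("mill",(390,110),140)]: print(n,ray(u,z,c))
E
```

```text
tray [534.761 261.502   0.123] 
 [[-0.4, -0.4], [0.3, -0.7], [0.2, 0.5], [-0.1, 0.5]]
scoop [492.618  44.881  -0.304] 
 [[0.4, 0.4], [-0.4, -0.1], [-0.1, 0.0], [0.0, 0.2], [0.1, -0.3]]
cracker [ 522.804 -116.567   -0.059] 
 [[-0.2, -0.4], [-0.0, 0.1], [0.9, 0.4], [-0.2, 0.3], [-0.3, -0.1], [0.0, 0.1], [0.3, 0.1], [-0.4, -0.1], [0.1, -0.3]]
[584.404 289.678  26.   ]
[589.578 244.577  26.   ]
[552.559 279.986  26.   ]
[523.196 261.453  26.   ]
tin [764.025 166.78  120.   ]
katori [375.83  -79.551  20.   ]
tumbler [727.797  24.208  90.   ]
mill [761.619 -92.292 140.   ]
```

```bash
cat >> h.py <<'E'
TRAY=np.array([534.8,261.5,.123]); SCOOP=np.array([492.6,44.9,-.304]); CR=np.array([522.8,-116.6,-.059])
TZ=78.0
def sc(pos,yaw,pitch=0,ref=(0,0,0),flip=False):
    """TCP pose that puts scoop-frame point ref at pos; pitch>0 = lip down"""
    S=R.from_euler('ZY',[yaw,pitch]); T=S*R.from_euler('y',np.pi)
    if flip: T=T*R.from_euler('z',np.pi)
    return np.array(pos,float)+S.apply(np.array([-28,0,TZ])-np.array(ref,float)),T.as_quat()
def tip(k,pitch,z=86,back=22,flip=False):
    """lip over the chamber, pointing along CR yaw + k*90deg, 'back' mm short of the middle"""
    yaw=CR[2]+k*np.pi/2; d=np.array([np.cos(yaw),np.sin(yaw)])
    return sc([*(CR[:2]-back*d),z],yaw,pitch,(36,0,0),flip)
E
python3 - <<'E'
from station import ctrl
from h import *
np.set_printoptions(precision=2,suppress=True)
t=lambda p:None if p is None else np.array(p)
for fl in (0,1):
    print("flip",fl,"grasp",t(ctrl.ik(*sc([*SCOOP[:2],0],SCOOP[2],0,flip=fl))))
    for x in(-78,64): print(" tray",x,t(ctrl.ik(*sc(w(TRAY,[[x,0,12]])[0],TRAY[2],0,flip=fl))), t(ctrl.ik(*sc(w(TRAY,[[x,0,40]])[0],TRAY[2],-.35,flip=fl))))
    for k in(-1,0,1,2):
        for p in (-.3,.5,1.1): print(" tip",k,p,t(ctrl.ik(*tip(k,p,flip=fl))))
E
```

```text
flip 0 grasp [-0.14  0.06  2.02 -0.    1.06 -1.41]
 tray -78 [ 0.28  0.11  1.94 -0.    1.09 -1.41] [ 0.34 -0.21  2.26 -0.11  0.76 -1.29]
 tray 64 [ 0.24  0.43  1.55 -0.    1.17 -1.45] [ 0.28  0.14  1.91 -0.08  0.74 -1.37]
 tip -1 -0.3 [-0.07  0.17  1.79 -0.32  1.2   0.11]
 tip -1 0.5 [-0.63  0.2   1.71  0.42  1.52 -0.65]
 tip -1 1.1 [-0.87  0.59  1.5   0.71  1.91 -0.88]
 tip 0 -0.3 [-0.67 -0.42  2.32  0.2   1.01 -2.27]
 tip 0 0.5 [-0.38  0.4   1.47 -0.15  1.75 -1.88]
 tip 0 1.1 [-0.31  1.03  0.8  -0.32  2.38 -1.92]
 tip 1 -0.3 [-0.75  0.31  1.62  0.23  1.41  2.39]
 tip 1 0.5 None
 tip 1 1.1 [ 0.11  0.41  1.76 -1.09  1.44 -2.54]
 tip 2 -0.3 [-0.34  0.64  1.17 -0.08  1.62  1.3 ]
 tip 2 0.5 [-0.54 -0.16  2.07  0.32  0.8   0.91]
 tip 2 1.1 [-0.91 -0.56  2.67  1.43  0.75 -0.29]
flip 1 grasp [-0.14  0.06  2.02 -0.    1.06  1.73]
 tray -78 [ 0.28  0.11  1.94 -0.    1.09  1.73] [ 0.34 -0.21  2.26 -0.11  0.76  1.85]
 tray 64 [ 0.24  0.43  1.55 -0.    1.17  1.69] [ 0.28  0.14  1.91 -0.08  0.74  1.77]
 tip -1 -0.3 None
 tip -1 0.5 [-0.63  0.2   1.71  0.42  1.52  2.49]
 tip -1 1.1 [-0.87  0.59  1.5   0.71  1.91  2.26]
 tip 0 -0.3 [-0.67 -0.42  2.32  0.2   1.01  0.87]
 tip 0 0.5 [-0.38  0.4   1.47 -0.15  1.75  1.26]
 tip 0 1.1 [-0.31  1.03  0.8  -0.32  2.38  1.22]
 tip 1 -0.3 [-0.75  0.31  1.62  0.23  1.41 -0.75]
 tip 1 0.5 [-0.24  0.12  1.81 -0.54  1.18  0.01]
 tip 1 1.1 [ 0.11  0.41  1.76 -1.09  1.44  0.61]
 tip 2 -0.3 [-0.34  0.64  1.17 -0.08  1.62 -1.84]
 tip 2 0.5 [-0.54 -0.16  2.07  0.32  0.8  -2.23]
 tip 2 1.1 [-0.91 -0.56  2.67  1.43  0.75  2.85]
```

Run:
```python
from station import ctrl
from h import *
import cv2
np.set_printoptions(precision=2,suppress=True)
p,q=sc([*SCOOP[:2],0],SCOOP[2])
ctrl.move_to(p+[0,0,90],q); ctrl.move_straight(p,velocity=120)
print(ctrl.get_obs()["position"],p)
ctrl.grip(0,50); o=ctrl.get_obs(); print(o["width"],o["contact_force"],o["clock"])
f0=o["contact_force"]
ctrl.move_straight(p+[0,0,120],velocity=150)
a,b=sc(w(TRAY,[[-78,0,60]])[0],TRAY[2]); ctrl.move_to(a+[0,0,50],b)
o=ctrl.get_obs(); print(o["position"]-a,o["contact_force"],o["width"],o["clock"])
i=ctrl.get_image("scene")["pixels"][:,:,::-1]; cv2.imwrite("pics/s1.png",cv2.resize(i[80:330,240:560],None,fx=2.5,fy=2.4))
```

```text
[466.57  53.3   78.73] [465.88  53.28  78.  ]
17.52766886297195 [ 0.02  0.38 -0.52] 4.05
[ 0.08 -0.8  49.53] [ 0.43  0.4  -1.26] 17.772444515709736 5.8167
```

View pics/s1.png

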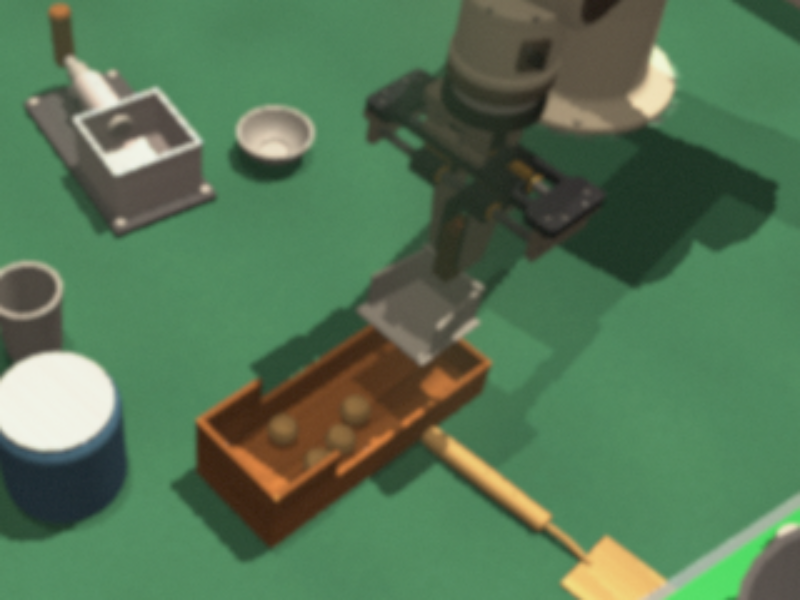

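The picture shows the scoop held level over the near end of the tray at (430,310), lip towards the nuts at (340,430). Next I lower it until it touches.

Run:
```python
from station import ctrl
from h import *
import cv2
np.set_printoptions(precision=2,suppress=True)
F=lambda:ctrl.get_obs()["contact_force"]
P=lambda x,z,pit=0,ref=(0,0,0):sc(w(TRAY,[[x,0,z]])[0],TRAY[2],pit,ref)
ctrl.move_straight(P(-78,16)[0],velocity=100); ctrl.hold(.2); f0=F(); z=16
print(f0)
while z>9 and F()[2]-f0[2]<2: z-=.5; ctrl.move_straight(P(-78,z)[0],velocity=20)
z+=.3
o=ctrl.get_obs(); print(z,F(),o["position"]-P(-78,z)[0],o["clock"])
for x in (-30,20,50,60,63):
    ctrl.move_straight(P(x,z)[0],velocity=60); f=F(); print(x,f,ctrl.get_obs()["position"]-P(x,z)[0])
    if np.linalg.norm((f-f0)[:2])>12: break
print(ctrl.get_obs()["clock"])
i=ctrl.get_image("top")["pixels"][:,:,::-1]; cv2.imwrite("pics/t2.png",cv2.resize(i[130:290,170:300],None,fx=3.7,fy=3.7,interpolation=2))
```

```text
[ 0.87 -0.11 -1.5 ]
11.8 [-2.15 -0.47  2.02] [0.13 0.08 0.07] 9.4083
-30 [ 0.68 -0.93  2.34] [ 0.58 -0.06  0.08]
20 [0.3  0.65 4.32] [0.28 0.06 0.09]
50 [0.86 0.22 2.17] [0.38 0.06 0.11]
60 [-8.31  0.57  9.57] [-1.66  0.37  0.24]
63 [-17.42  -1.43  18.44] [-3.96  0.14  0.69]
12.5583
```

View pics/t2.png

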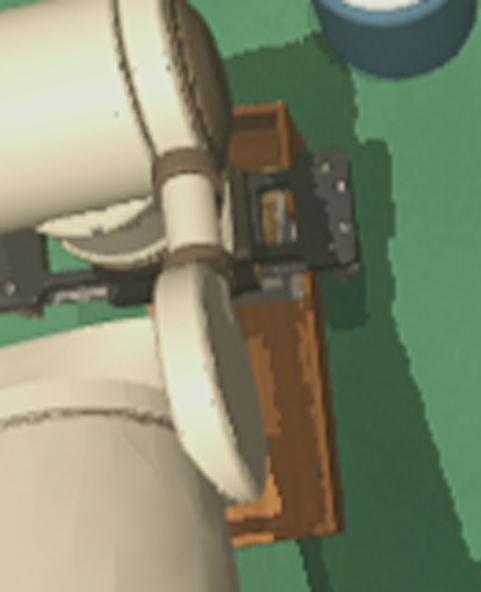

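The arm hides the scoop from above, but the forces show that the lip has met the slope. Next I tilt it back and lift.

Run:
```python
from station import ctrl
from h import *
import cv2
np.set_printoptions(precision=2,suppress=True)
F=lambda:ctrl.get_obs()["contact_force"]
def go(x,z,pit,v):
    p,q=sc(w(TRAY,[[x,0,z]])[0],TRAY[2],pit,(-36,0,0)); ctrl.move_straight(p,velocity=v,frame=q); print(x,z,pit,F())
go(22,13,-.12,60); go(22,14,-.35,60)
go(20,30,-.4,80); go(15,150,-.4,150)
o=ctrl.get_obs(); print(o["clock"],o["width"])
for n in("scene","top"):
    i=ctrl.get_image(n)["pixels"][:,:,::-1]; cv2.imwrite(f"pics/{n}3.png",i)
s=cv2.imread("pics/scene3.png"); cv2.imwrite("pics/s3.png",cv2.resize(s[120:320,300:500],None,fx=3,fy=3,interpolation=2))
```

```text
22 13 -0.12 [ 0.35  0.2  -1.79]
22 14 -0.35 [-10.06  -0.65   1.19]
20 30 -0.4 [-1.09 -0.6  -1.67]
15 150 -0.4 [-0.89  0.32 -1.78]
14.75 17.511533005416304
```

View pics/s3.png

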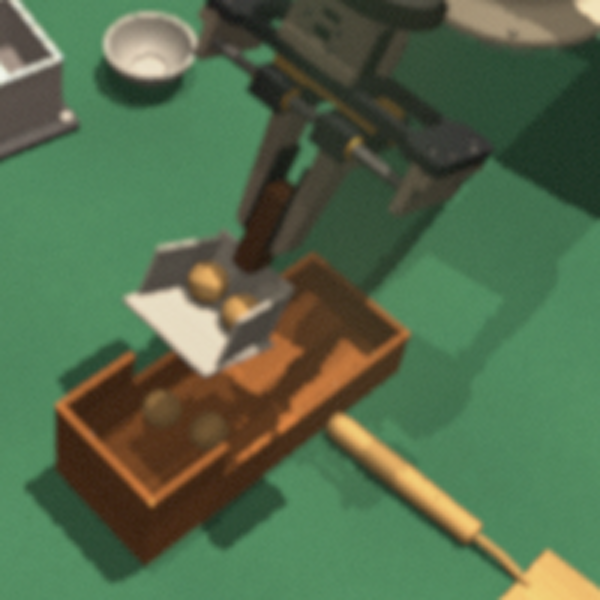

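Two nuts, at about (207,282) and (240,310), lie at the back of the scoop. The other two stay in the tray, which is allowed. Now I carry and tip.

Run:
```python
from station import ctrl
from h import *
import cv2
np.set_printoptions(precision=2,suppress=True)
def go(pit,z,v,back=30):
    p,q=tip(0,pit,z,back); ctrl.move_straight(p,velocity=v,frame=q)
go(-.4,190,170); go(-.4,116,100)
i=ctrl.get_image("scene")["pixels"][:,:,::-1]; cv2.imwrite("pics/pre.png",i)
for pit,z in [(-.2,104),(0,92),(.2,88),(.4,88),(.6,88),(.85,88),(1.1,88)]: go(pit,z,50)
ctrl.hold(.4)
o=ctrl.get_obs(); print(o["clock"],o["contact_force"],o["position"]-tip(0,1.1,88,30)[0])
j=ctrl.get_image("scene")["pixels"][:,:,::-1]
cv2.imwrite("pics/s4.png",np.hstack([cv2.resize(x[60:240,210:400],None,fx=2.1,fy=2.5,interpolation=2) for x in(i,j)]))
```

```text
22.3833 [-0.05 -0.6  -0.61] [-0.01 -0.03  0.49]
```

View pics/s4.png

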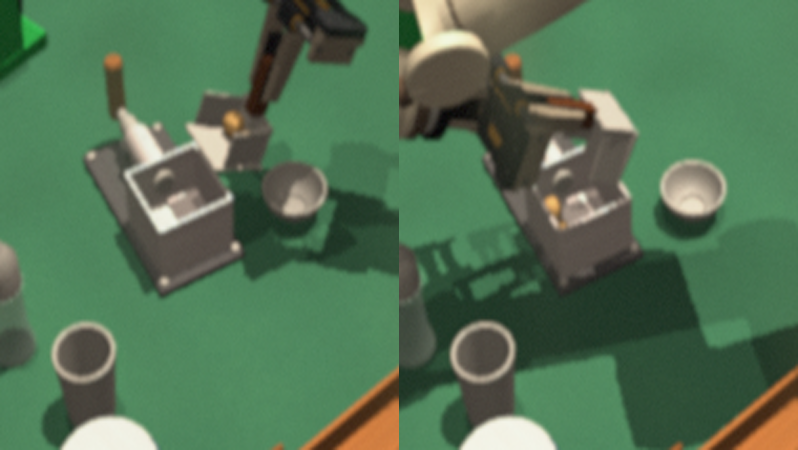

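Right panel: the scoop is tipped over the chamber, with nuts visible inside at about (553,205). Next I return the scoop, checking the chamber on the way.

Run:
```python
from station import ctrl
from h import *
import cv2
np.set_printoptions(precision=2,suppress=True)
F=lambda:ctrl.get_obs()["contact_force"]
p,q=tip(0,1.1,150,30); ctrl.move_straight(p,velocity=100,frame=q)
p,q=tip(0,0,180,60); ctrl.move_straight(p,velocity=150,frame=q)
p,q=sc([*SCOOP[:2],60],SCOOP[2]); ctrl.move_to(p,q)
t=ctrl.get_image("top")["pixels"][:,:,::-1]; s=ctrl.get_image("scene")["pixels"][:,:,::-1]
a=cv2.resize(t[180:270,350:505],(400,232)); b=cv2.resize(s[90:250,235:405],(400,376))
cv2.imwrite("pics/s5.png",np.vstack([a,b]))
p,q=sc([*SCOOP[:2],6],SCOOP[2]); ctrl.move_straight(p,velocity=100); ctrl.hold(.2); f0=F(); z=6
while z>-3 and F()[2]-f0[2]<1.2: z-=.5; ctrl.move_straight(sc([*SCOOP[:2],z],SCOOP[2])[0],velocity=20)
print(f0,z,F(),ctrl.get_obs()["clock"])
```

```text
[-0.02  0.3  -1.73] -0.5 [-1.32  1.59  2.17] 29.8083
```

View pics/s5.png

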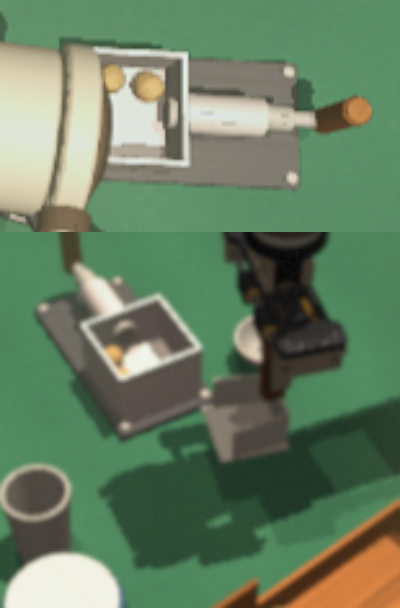

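Both nuts lie in the chamber, at (112,78) and (150,85) in the top panel. Next I release the scoop and pull the knob.

Run:
```python
from station import ctrl
from h import *
import cv2
np.set_printoptions(precision=2,suppress=True)
ctrl.grip(80,40); ctrl.hold(.3)
o=ctrl.get_obs(); ctrl.move_straight(o["position"]+[0,0,110],velocity=150)
Q=R.from_euler('z',CR[2])*R.from_euler('y',np.pi)
K=lambda d,z=87:w(CR,[[0,-182-d,z]])[0]
best=min((q for q in (Q.as_quat(),(Q*R.from_euler('z',np.pi)).as_quat()) if ctrl.ik(K(56),q) is not None and ctrl.ik(K(0,220),q) is not None),
  key=lambda q:np.abs(np.array(ctrl.ik(K(0,220),q))-o["joint_pos"]).max())
ctrl.move_to(K(0,220),best); ctrl.grip(80)
t=ctrl.get_image("top")["pixels"][:,:,::-1]; cv2.imwrite("pics/t6.png",t)
ctrl.move_straight(K(0),velocity=110); f0=ctrl.get_obs()["contact_force"]
ctrl.grip(0,40); o=ctrl.get_obs(); print(o["width"],o["position"]-K(0),f0,o["contact_force"],o["clock"])
c=w(CR,[[0,0,0]])[0]; u=np.array([np.sin(CR[2]),-np.cos(CR[2]),0])
for d in (30,53):
    ctrl.move_straight(K(d),velocity=40); ctrl.hold(.3); o=ctrl.get_obs(); print(d,(o["position"]-K(0))@u,o["contact_force"]-f0,o["width"],o["clock"])
t2=ctrl.get_image("top")["pixels"][:,:,::-1]; s=ctrl.get_image("scene")["pixels"][:,:,::-1]
cv2.imwrite("pics/f6.png",np.vstack([cv2.resize(t2[190:280,300:510],(784,336)),cv2.resize(s[80:210,230:400],(340,260)).copy().repeat(1,0) if 0 else np.hstack([cv2.resize(s[70:190,230:370],(392,336)),cv2.resize(t[190:280,300:405],(392,336))])]))
```

```text
23.142581697800235 [ 0.01 -0.36  0.04] [ 0.27 -0.18 -0.46] [ 0.22 -2.45 -0.92] 35.85
30 27.37686674311381 [-0.31  8.2   4.72] 24.034789654643237 37.05
53 49.28845853178707 [-0.7  12.16  6.57] 23.014392573653076 38.075
```

View pics/f6.png

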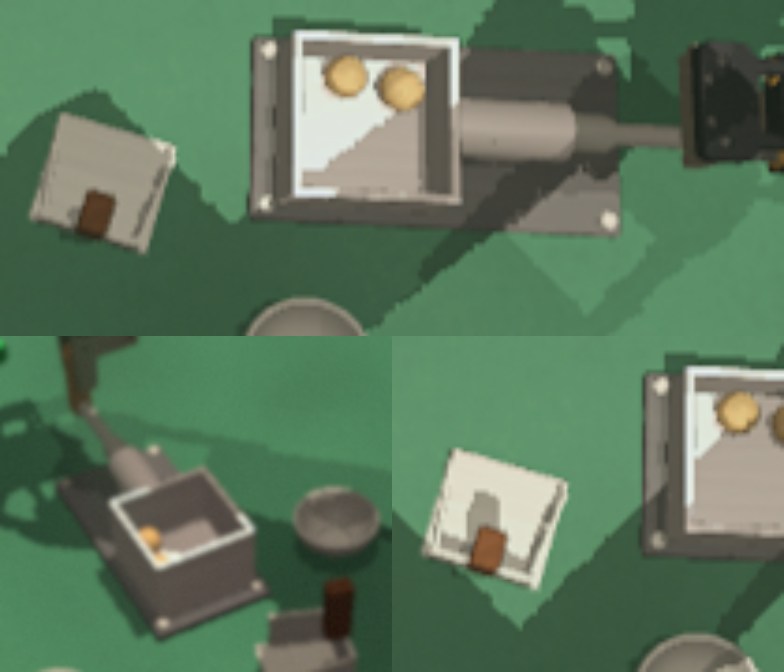

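The scoop stands at its old spot and both nuts are in the chamber. The TCP has travelled 49.3 mm. I pull a little more and look for the ring with the wrist and top cameras.

Run:
```python
from station import ctrl
from h import *
import cv2
np.set_printoptions(precision=2,suppress=True)
K=lambda d,z=87:w(CR,[[0,-182-d,z]])[0]; u=np.array([np.sin(CR[2]),-np.cos(CR[2]),0])
ctrl.move_straight(K(57.5),velocity=30); ctrl.hold(.4); o=ctrl.get_obs()
print((o["position"]-K(0))@u,o["contact_force"],o["width"],o["clock"],np.abs(o["qd"]).max())
i=ctrl.get_image("wrist"); im=i["pixels"][:,:,::-1]
t=ctrl.get_image("top")
# expected pixels: mouth, ring outer end at 0.050/0.054, in top view
print(proj(w(CR,[[0,-150,60],[0,-154,60],[0,-182-53,118]]),cam(t)))
t=t["pixels"][:,:,::-1]
cv2.imwrite("pics/f7.png",np.vstack([cv2.resize(im,(512,320)),cv2.resize(t[210:245,430:490],(512,270),interpolation=2)]))
```

```text
53.560483908692525 [ 0.08 13.1   6.28] 24.151106261944538 38.875 0.0020154740453989547
[[463.63 225.64]
 [465.37 225.73]
 [513.64 224.13]]
```

View pics/f7.png

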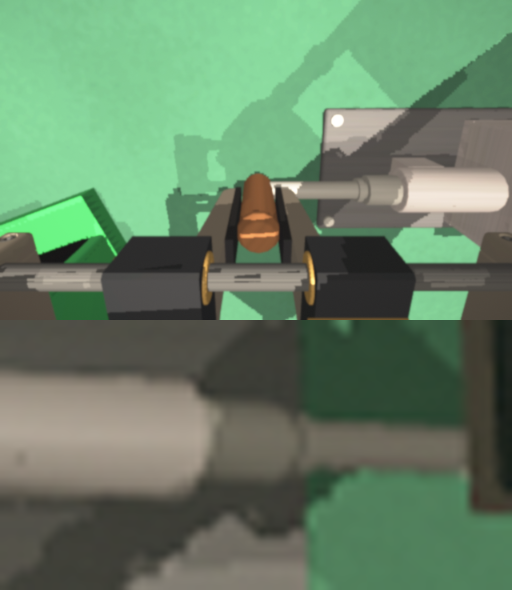

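The wrist view shows the knob firmly between the fingers and something at the mouth at about (358,190), so I zoom in.

Run:
```python
from station import ctrl
from h import *
import cv2
np.set_printoptions(precision=1,suppress=True)
o=ctrl.get_obs(); i=ctrl.get_image("wrist"); im=i["pixels"][:,:,::-1]
cv2.imwrite("pics/f8.png",cv2.resize(im[195:275,330:490],None,fx=5,fy=5,interpolation=2))
H=np.array(i["hand_eye"]); T=np.eye(4); T[:3,:3]=R.from_quat(o["tool_rot"]).as_matrix(); T[:3,3]=o["position"]
E=np.linalg.inv(T@H); f=200/np.tan(np.radians(i["vfov"])/2); c=(f,i["cx"],i["cy"],E)
P=[[0,-150,62],[0,-150,59.5],[0,-154,59.5],[0,-158,59.5]]
print((proj(w(CR,P),c)-[330,195])*5)
print(o["clock"])
```

```text
[[678.4 220.2]
 [669.7 212. ]
 [637.  212.1]
 [604.2 212.1]]
38.975
```

View pics/f8.png

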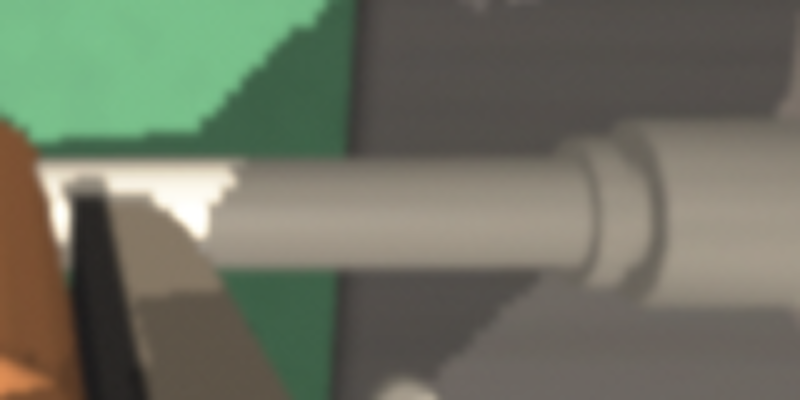

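The ring's outer edge (x≈597) stands about 7.6 mm outside the mouth (x≈660). That puts the rod about 53.6 mm out, matching the TCP's 53.6 mm, so I hand in.

```bash
python3 -c "
from station import ctrl
ctrl.hold(.2); o=ctrl.get_obs(); print(o['clock'],o['width'],o['contact_force']); print(ctrl.close_job())"
```

```text
39.225 23.680653166638734 [-0.32715863 12.54236998  6.01351059]
the job is handed in; nothing more can be done
None
```

The job is handed in at 39.2 s on the robot's clock. I saw no failed check, but the system gives no verdict.

- **Nuts:** I scooped two walnuts and tipped them into the chamber. The last top view shows both on its floor. The other two stay in the tray, and no nut shows on the ledge or in the scoop.
- **Scoop:** It is back on its original spot and let go. The top view after release shows it standing there, clear of the tray and the cracker.
- **Nutcracker:** The rod is held about 53.6 mm out by the gripped knob. Tool travel and the wrist camera's view of the ring both give that figure, inside the 47.5–60 mm window.
- **Small disagreement:** The sideways pull at handover read about 12.5 N, where the stated spring figures give about 13.6 N. There was also an unexplained vertical force of about 6 N.
- **Not measured:** I had no direct readout of gripper contact with the nuts or of how far the bystanders moved. I saw no nut contact in the pictures, and the katori and tumbler looked undisturbed where they appeared. I did not re-check the tin, pepper mill or spatula at the end.

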